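# Arm the toolmark striker and load a test block

### The job

Get the toolmark striker ready for a test hit: draw its sprung arm back by the black handle post until the arm's pin is behind the catch, ease it gently onto the catch and let go so that it stays armed. Then stand the test block upright in the cradle, down on its floor with the copper face towards the striker, without ever letting the arm snap forward. Leave the striker armed and the other things on the bench where they are.

Things in the scene. Friction and masses are not known exactly. Their poses are not given: they have to be found in the camera images.
- rig: Fixed rig on a grey plate 12 mm thick. Origin on the sprung arm's vertical pivot axis, at table level; z up. The plate spans x -210..+40, y -70..+210 mm of this frame. The unarmed arm points along the rig's -x; the cradle is on its -y side, the catch on its +y side. The pivot post is 92 mm high; all else but the handle post is below 67 mm. A drawn arm let go short of the catch snaps forward.
- striker (a joint): Angle q (rad) of the aluminium arm: it points along (-cos q, sin q) of the rig. 0: at rest. It grows as the arm is drawn back to the rig's +y (clockwise from above). It latches when drawn past about 0.91 and, eased back, rests on the catch at about 0.90; hard stop 1.06. A spring pulls it to 0: some 4.5 N at the handle at 0, 9 N at 0.9. Arm 16 mm wide, 174 mm long, z 28..42 mm.
- handle (a point): Grip height point on the axis of the upright round black handle post on the arm, 110 mm from the pivot, 100 mm above the table. Post 16 mm in diameter, from z 42 to 117 mm, with a 21 mm cap up to z 123 mm. It moves with the arm.
- pin_top (a point): Top of the upright steel pin (8 mm diameter, z 42..66 mm) near the end of the arm, 165 mm from the pivot: the catch hooks this pin.
- catch (a joint): Angle (rad) of the flat steel hook about its upright pivot at (-46, 170) mm of the rig. 0: shut, held by a weak spring; it grows as the hook swings outwards, away from the arm's pivot. The drawn arm's pin pushes its slanted nose aside (about 0.11), then it springs shut in front of the pin. About 2 N sideways on its nose, or 4 N on the tail behind its pivot, opens it and fires the arm.
- catch_nose (a point): Tip of the hook's nose, top side, z 61 mm (hook z 51..61 mm).
- cradle (a point): Centre of the cradle's floor, 12 mm above the table, at (-140, -36) mm of the rig, axes as the rig's. Pocket 52 mm along x, between 14 mm high cheeks, and 28 mm along y, from the anvil wall on the -y side (46 mm above the floor) to a 5 mm high lip on the +y side. With the arm at rest its pointed nib stands in the cradle.
- test_block: Loose aluminium test block, standing upright, 44 mm along its x, 20 mm along its y, 62 mm high, 0.15 kg; origin at the centre of its underside. Above 38 mm it is only 12 mm thick (y -10..+2 mm). Its +y face bears the copper disc, 28 mm across; its -y face is plain. Properly loaded, its axes are parallel to the rig's, copper face to the rig's +y.
- block_face (a point): Centre of the copper disc on the test block's +y face, 21 mm above its underside.
- jar: Bystander: clear jar with a black lid, 52 mm across, 50 mm high; origin at the centre of its underside. Leave alone.
- bottle: Bystander: amber jar with white cap, 60 mm across, 110 mm high. Leave alone.
- loupe: Bystander: black stand loupe, 42 mm across, 46 mm high. Leave alone.
Things that resemble listed ones, but are neither listed nor needed, are in the scene too. Of the things shaped like the test_block, the aluminium one is meant.

How it is judged:
By the outcome, as a careful person would: the job done as asked, in the order asked, and still so for the second after the job is handed in, with the robot touching nothing.
It also fails if it takes over 58 s, if anything falls off the work surface, if the arm or the gripper's body presses on something with over 40 N, if the wrist force passes 120 N, or if a joint passes its speed limit or range.

### The arm

A 6-joint arm with a two-finger parallel gripper is mounted at the origin on the work surface. World frame = base frame: x ahead of the robot, y to its left, z up, the work surface at z = 0. Lengths are in m, angles in rad, forces in N, time in s.
With the tool pointing down it reaches from about 0.35 to 0.975 m from the base axis. Payload 4.9 kg.
Tool frame: the origin (TCP) lies at the very end of the fingers, on their centre line; the grasp point (between the pads) lies 19 mm behind it (manip.grasp_offset is the distance from the TCP to the grasp point, in m); z points along the fingers, y is the line along which they close (so a half turn about z gives the same grasp; the last joint's range is limited). The gripper opens to 85 mm and grips with 20 to 120 N. Pads are 22 mm wide; open, the fingers measure 114 mm over their backs; the gripper's body (76 mm by 85 mm) begins 54 mm behind the grasp point. The pads swing forward as they close: fully open they stand 13 mm farther back than shut.
Start: joints at [1.156, 0.053, 1.613, -0, 1.476, -0.119], TCP at [0.182, 0.598, 0.231] pointing down, gripper open.
Joint ranges: [-3.01, 3.01], [-1.01, 2.22], [0.06, 2.58], [-1.02, 4.17], [0.09, 2.62], [-3.14, 3.14]. Speed limits (rad/s): [2.57, 2.57, 3.14, 3.14, 3.14, 3.14].

### API

Orientations are given as a unit quaternion [w, x, y, z].
In Python, from plant import manip, eyes, job_done, models gives the robot as it stands.
- The arm moves only by the tool servo_tool, never from a script. Its argument "motion" is one flat list of numbers, 5 for each row, row after row: the opening, from -1 (shut) to 1 (fully open), then the shift along the tool's x, y, z normalised to -1 to 1, where 1 is 120 mm, then the turn about the tool's z normalised to -1 to 1, where 1 is 45 degrees. A call has 1 to 5 rows; each row is the pose to reach, as a shift and turn from the pose commanded when the call began, along the tool's axes at that moment; what a row does not reach only later rows make up. A row lasts 1/8 s, in which the tool goes at most 62.5 mm and 10.7 degrees, less where a joint would pass 70% of its speed; a pose out of reach is approached as far as the arm can. A call with a number of a shift or a turn outside -1 to 1 is refused whole. A call with a gripper value outside its range is refused whole. The fingers move at their own pace and stop on an object; the grip force is fixed at half the most. Time passes only in rows, so rows that repeat a pose let the fingers close. It gives the time, the measured TCP pose, the force, the opening and the grip force at its end, in the units of the state.
- manip.state(): the state, without advancing time (a new reading comes with each control period).
- eyes.grab_frame(name): name is "scene" or "top"; returns (picture, depth): 420x560x3 uint8, red, green, blue; 420x560 float32, m along the optical axis (not along the pixel's ray), 0 where there is no reading.
- eyes.camera_params(name): a dict with "fov_y" (degrees; the focal length in pixels is half the picture's height over the tangent of half this angle, whatever the lens; pixels are square), "cx", "cy" (the principal point, pixels), "pose" (4x4, takes a point from camera to world coordinates). Camera axes: x right, y up, looking along -z (the intrinsics and any distortion apply to the point x, -y, -z); pixel columns grow to the right and rows downward; lengths in m; the calibration is good to about 2 mm. A picture is of the moment at which its call begins. camera_params takes no time and is no camera call.
- job_done(): hands the job in; it is judged then, once.
Trained networks look in the newest picture that a camera, given by its name, has taken for a name from the list of things; names that differ only in an ending like _2 or _b are one class to them, and where a whole thing is asked for, a point or a joint stands for the part that bears it (a point fixed in the world has none). Each returns a list of dicts, best first, with "p" (0 to 1); they miss things now and then, are a little off and sometimes report something else, mostly with a low value. They report only what shows in the picture. A call takes as long as a camera call. They do not tell look-alikes from the thing itself.
- models.regions_of(camera, label): "mask" (420x560 bool, what is visible of it) and "pixel" ([column, row] in pixels, amid what is visible of it).
The state is a dict: "time": time; "joint_pos": joint angles; "joint_vel": joint speeds; "joint_efforts": joint torques, N m; "tool_pos": TCP position; "tool_rot": TCP orientation; "contact_force": force on the tool from outside, world axes, zero at the start; "ft_torque": the same for the moment, N m; "gripper_width": opening from 0.0 (shut) to 1.0 (fully open); "grasp_force": force on a finger pad.
Only numpy, scipy, OpenCV 4.12 (cv2) and the standard library are available. Lean on these libraries where they do the work, as an engineer would, in place of code of your own. Each camera call takes 0.05 s, during which the arm holds its last target. There are 200 camera calls.

## Working session

There is one attempt and no reset: what is moved stays moved. The work goes in short steps, Python scripts to look and compute and a tool call to move; the robot and the scene stay as the last step left them, time stands still between calls to the robot, and variables do not carry over. Pictures are saved under pics/ and viewed, at most 10 in all, crops included, and the job is handed in when it is done.

Besides the shell and the picture viewer there is one more tool, called after "Request:" by a JSON object that holds its "api" and its "payload", one argument or row to a line. servo_tool: Moves the arm, as the interface text tells. Its arguments: {"type":"object","properties":{"motion":{"type":"array","items":{"type":"number","minimum":-1,"maximum":1}}},"required":["motion"]}

```bash
mkdir -p pics; ls; cat > h.py <<'E'
import numpy as np, cv2
from plant import manip, eyes, job_done, models
def cam(n):
    c=eyes.camera_params(n); f=210/np.tan(np.radians(c["fov_y"])/2); return c,f
def world(n,u,v,d):
    c,f=cam(n); u,v,d=map(lambda a:np.asarray(a,float),(u,v,d))
    P=np.stack([(u-c["cx"])/f*d,-(v-c["cy"])/f*d,-d,np.ones_like(d)],-1)
    return (P@np.array(c["pose"]).T)[...,:3]
def atz(n,u,v,z):
    a=world(n,u,v,1.0);o=np.array(eyes.camera_params(n)["pose"])[:3,3]
    return o+(a-o)*(z-o[2])/(a[2]-o[2])
def grab(n,name):
    p,d=eyes.grab_frame(n); cv2.imwrite(f"pics/{name}.png",p[...,::-1]); np.save(f"pics/{name}.npy",d); return p,d
E
python3 - <<'E'
from h import *
print(manip.state())
for n in("top","scene"):
    c,f=cam(n);print(n,{k:v for k,v in c.items()},f)
    p,d=grab(n,n+"0")
    for l in ["rig","handle","pin_top","catch_nose","test_block","block_face","jar","bottle","loupe"]:
        for r in models.regions_of(n,l):
            m=r["mask"]&(d>0); 
            if not m.any(): continue
            v,u=np.nonzero(m);w=world(n,u,v,d[m])
            print(l,round(r["p"],2),np.round(r["pixel"]),m.sum(),np.round(np.median(w,0),3),"z95",np.round(np.percentile(w[:,2],95),3))
a=cv2.imread("pics/top0.png");b=cv2.imread("pics/scene0.png")
E
```

```text
pics
{'time': 0.0, 'joint_pos': array([ 1.15598125e+00,  5.33410359e-02,  1.61429089e+00, -1.19315058e-05,
        1.47602474e+00, -1.19019836e-01]), 'joint_vel': array([0.00083654, 0.00034336, 0.00118609, 0.00108548, 0.00016588,
       0.00034859]), 'joint_efforts': array([ 2.75600087e-04, -3.93671215e+01, -3.70179391e+01, -1.20473242e-04,
        6.86994754e-03,  6.38693407e-06]), 'tool_pos': array([0.18194732, 0.59727256, 0.2300747 ]), 'tool_rot': array([-2.66473000e-04,  1.47358388e-01,  9.89082626e-01, -9.97027164e-04]), 'contact_force': array([ 0.32516035,  0.09970107, -0.24312585]), 'ft_torque': array([-0.01835498,  0.02825596, -0.04642481]), 'grasp_force': 0.0, 'gripper_width': 0.9987407186424262}
top {'fov_y': 54.46840353840922, 'cx': 290.42148786039985, 'cy': 210.25629808569255, 'pose': array([[ 0.02884842,  0.98739403, -0.15563031,  0.40699764],
       [-0.99950311,  0.03047257,  0.00805978,  0.05651269],
       [ 0.01270063,  0.15532047,  0.98778249,  0.95721442],
       [ 0.        ,  0.        ,  0.        ,  1.        ]])} 408.0165369644664
rig 0.64 [289. 192.] 12367 [
[... 1214 characters left out ...]
0.016  0.041] z95 0.121
pin_top 0.92 [267. 238.] 831 [ 0.581 -0.016  0.042] z95 0.122
pin_top 0.59 [324. 195.] 387 [0.62  0.149 0.06 ] z95 0.063
pin_top 0.23 [128. 310.] 362 [ 0.441 -0.312  0.04 ] z95 0.063
catch_nose 0.7 [321. 195.] 376 [0.616 0.149 0.06 ] z95 0.064
test_block 0.92 [170. 324.] 425 [ 0.529 -0.285  0.039] z95 0.063
test_block 0.86 [127. 310.] 351 [ 0.442 -0.312  0.04 ] z95 0.063
block_face 0.91 [169. 327.] 444 [ 0.528 -0.285  0.039] z95 0.063
block_face 0.87 [126. 309.] 394 [ 0.441 -0.313  0.038] z95 0.063
jar 0.7 [177. 377.] 702 [ 0.613 -0.35   0.049] z95 0.053
bottle 0.63 [323.  98.] 948 [0.476 0.378 0.077] z95 0.111
bottle 0.33 [374. 143.] 347 [0.637 0.362 0.036] z95 0.049
```

View pics/top0.png

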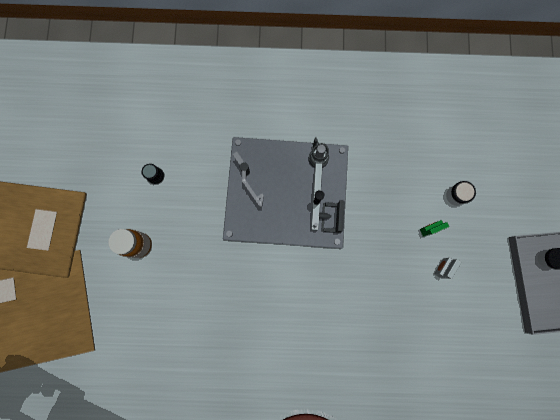

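View pics/scene0.png

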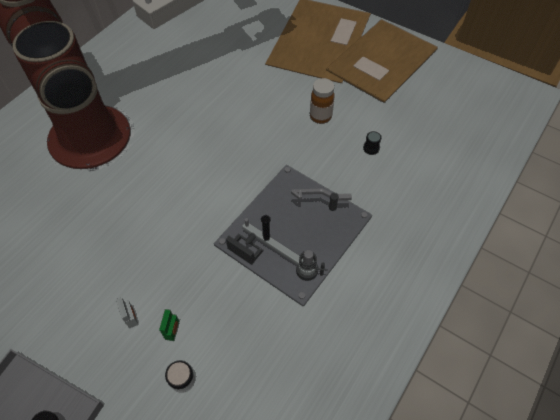

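Top view: the rig's pivot is at (319,150), the arm runs down-image to about (315,230), the cradle is at (335,215) and the catch at (250,185). There are two candidates for the test block: a silver one at (447,268) and a green one at (433,228). The silver one matches the description. In the scene view they are at (127,310) and (170,324). The two cameras disagree by about 1 cm away from the centre, so I'll check for lens distortion.

```bash
python3 - <<'E'
from h import *
from scipy.optimize import least_squares
rng=np.random.default_rng(0)
for n in("top","scene"):
    d=np.load(f"pics/{n}0.npy");c,f=cam(n);T=np.array(c["pose"])
    v,u=np.mgrid[0:420,0:560];W=world(n,u,v,d)
    m=(d>0)&(abs(W[...,2])<.008)
    if n=="top": m&=(W[...,0]<.9)
    vv,uu=np.nonzero(m);dd=d[m];i=rng.choice(len(vv),8000)
    x=(uu[i]-c["cx"])/f;y=(vv[i]-c["cy"])/f;D=dd[i]
    def res(p):
        k1,k2,o=p;xd,yd=x,y;xu,yu=x.copy(),y.copy()
        for _ in range(15):
            r=xu**2+yu**2;s=1+k1*r+k2*r*r;xu,yu=xd/s,yd/s
        return (np.stack([xu*D,-yu*D,-D],-1)@T[2,:3]+T[2,3]-o)*1000
    for fn in (lambda p:res([0,0,p[0]]),lambda p:res([p[0],0,p[1]]),lambda p:res(p)):
        k=[1,2,3][[0,1,2][0]] if 0 else None
    for name,g,p0 in(("none",lambda p:res([0,0,p[0]]),[0.]),("k1",lambda p:res([p[0],0,p[1]]),[0.,0.]),("k1k2",res,[0.,0.,0.])):
        s=least_squares(g,p0,loss="soft_l1");print(n,name,np.round(s.x,4),np.sqrt(np.mean(s.fun**2)))
t=cv2.imread("pics/top0.png");s=cv2.imread("pics/scene0.png")
A=cv2.resize(t[205:295,400:490],(400,400),interpolation=cv2.INTER_CUBIC);B=cv2.resize(s[285:365,100:200][:,:],(400,320),interpolation=cv2.INTER_CUBIC)
B=cv2.copyMakeBorder(B,0,80,0,0,cv2.BORDER_CONSTANT);cv2.imwrite("pics/crop1.png",np.hstack([A,B]))
E
```

```text
top none [0.0011] 1.9708526642403341
top k1 [-0.0258  0.0009] 1.9277727941772616
top k1k2 [-0.0298  0.0084  0.0009] 1.9277246543629791
scene none [-0.0002] 2.2752683298629637
scene k1 [-0.0044 -0.0002] 2.2753216836378702
scene k1k2 [ 0.0188 -0.1041 -0.0003] 2.259380678355947
```

View pics/crop1.png

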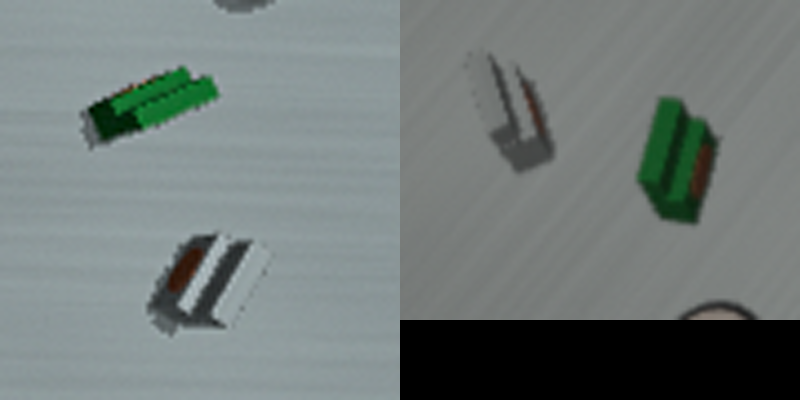

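The silver block's copper face points left and up in the top image (world +y/+x), and the thin ridge is on the far side. That fixes its yaw at about -24°. Next I'll measure the exact poses.

```bash
cat >> h.py <<'E'
def cloud(n,d):
    v,u=np.mgrid[0:420,0:560]; W=world(n,u,v,d); W[d<=0]=np.nan; return W
def sel(W,c,r,z0,z1):
    return W[(np.hypot(W[...,0]-c[0],W[...,1]-c[1])<r)&(W[...,2]>z0)&(W[...,2]<z1)]
E
python3 - <<'E'
from h import *
for n in("top","scene"):
    W=cloud(n,np.load(f"pics/{n}0.npy"))
    def mid(w):  # robust centre of extents
        return np.round((np.percentile(w[:,:2],4,0)+np.percentile(w[:,:2],96,0))/2,4),len(w)
    w=sel(W,(.575,-.012),.04,.117,.13);print(n,"cap",mid(w))
    w=sel(W,(.68,-.015),.04,.08,.1);print("pivot",mid(w))
    w=sel(W,(.61,-.345),.05,.042,.06);print("jar",mid(w))
    for nm,c in(("block",(.437,-.308)),("green",(.525,-.28))):
      for z0,z1 in((.055,.07),(.03,.046)):
        w=sel(W,c,.045,z0,z1)[:,:2].astype(np.float32)
        r=cv2.minAreaRect(w*1000);print(nm,z0,np.round(r[0],1),np.round(r[1],1),round(r[2],1),"med",np.round(np.median(w,0),4),len(w))
    w=sel(W,(.6,.06),.25,.007,.017)
    r=cv2.minAreaRect((w[:,:2]*1000).astype(np.float32))
    H,xe,ye=np.histogram2d(w[:,0],w[:,1],bins=[np.arange(.4,.8,.004),np.arange(-.2,.3,.004)])
    m=(H>0).astype(np.uint8);m=cv2.morphologyEx(m,cv2.MORPH_OPEN,np.ones((5,5)))
    k=max(cv2.findContours(m,0,2)[0],key=cv2.contourArea)[:,0,::-1]
    r=cv2.minAreaRect((k*4+[402,-198]).astype(np.float32));print("plate",np.round(r[0],1),np.round(r[1],1),r[2])
    w=sel(W,(.55,.0),.2,.036,.046); 
E
```

```text
top cap (array([ 0.5726, -0.0089]), 74)
pivot (array([ 0.6822, -0.0139]), 74)
jar (array([ 0.605 , -0.3447]), 418)
block 0.055 [ 430.4 -310.7] [12.5 45.3] 59.1 med [ 0.4293 -0.3092] 134
block 0.03 [ 433.1 -302. ] [18.7 46.1] 72.7 med [ 0.4336 -0.3016] 125
green 0.055 [ 518.9 -281.7] [11.7 44.1] 25.5 med [ 0.5183 -0.2803] 113
green 0.03 [ 526.3 -275.8] [18.  46.2] 40.9 med [ 0.5256 -0.2735] 90
plate [600.8  66.6] [266.3 251.3] 87.61405944824219
scene cap (array([ 0.5753, -0.0115]), 72)
pivot (array([ 0.6854, -0.017 ]), 83)
jar (array([ 0.608 , -0.3486]), 608)
block 0.055 [ 432.2 -312.9] [12.2 46. ] 59.3 med [ 0.4337 -0.3134] 136
block 0.03 [ 434.6 -308.4] [20.1 45.5] 54.8 med [ 0.4417 -0.3067] 120
green 0.055 [ 520.3 -284.1] [13.9 44.8] 25.8 med [ 0.5215 -0.2839] 147
green 0.03 [ 525.6 -281. ] [19.2 45.6] 22.0 med [ 0.5297 -0.2818] 152
plate [605.1 103. ] [187.4 250.3] 88.21009063720703
```

The cameras agree to about 3 mm, so I'm averaging them:
- **Pivot:** about (0.684, -0.0155)
- **Handle:** about (0.574, -0.010)
- **Rig yaw:** about -2.5°
- **Block origin:** about (0.433, -0.308), yaw about -31°. The silver block is the aluminium one.

Moving to the handle now, at z 0.23.

Request:
{"api": "servo_tool", "payload": {
  "motion": [1,-0.46,-0.39,0,0,1,-0.92,-0.78,0,0,1,-0.92,-0.78,0,0]
}}

```text
time: 1.38
tool_pos: [0.2617, 0.4741, 0.2314]
tool_rot: [0.0, 0.149, 0.989, 0.0]
contact_force: [-1.2, 0.8, -0.1]
gripper_width: 0.996
grasp_force: 0.0
```

Request:
{"api": "servo_tool", "payload": {
  "motion": [1,-0.46,-0.39,0,0,1,-0.92,-0.78,0,0,1,-0.92,-0.78,0,0]
}}

```text
time: 1.75
tool_pos: [0.3401, 0.3526, 0.2316]
tool_rot: [0.0, 0.149, 0.989, 0.0]
contact_force: [0.3, 0.3, 0.0]
gripper_width: 1.003
grasp_force: 0.0
```

Request:
{"api": "servo_tool", "payload": {
  "motion": [1,-0.46,-0.39,0,0,1,-0.92,-0.78,0,0,1,-0.92,-0.78,0,0]
}}

```text
time: 2.12
tool_pos: [0.4186, 0.2307, 0.2317]
tool_rot: [0.0, 0.149, 0.989, 0.0]
contact_force: [-0.6, 0.6, 0.1]
gripper_width: 1.002
grasp_force: 0.0
```

Request:
{"api": "servo_tool", "payload": {
  "motion": [1,-0.46,-0.39,0,0,1,-0.92,-0.78,0,0,1,-0.92,-0.78,0,0]
}}

```text
time: 2.5
tool_pos: [0.4969, 0.1089, 0.2315]
tool_rot: [0.0, 0.149, 0.989, 0.0]
contact_force: [-1.4, 0.6, -0.3]
gripper_width: 1.001
grasp_force: 0.0
```

Request:
{"api": "servo_tool", "payload": {
  "motion": [1,-0.46,-0.38,0,-0.2,1,-0.91,-0.76,0,-0.325,1,-0.91,-0.76,0,-0.325,1,-0.91,-0.76,0,-0.325]
}}

```text
time: 3.0
tool_pos: [0.5735, -0.0078, 0.231]
tool_rot: [-0.0, 0.021, 1.0, 0.0]
contact_force: [0.4, -0.2, 0.2]
gripper_width: 0.998
grasp_force: 0.0
```

```bash
python3 - <<'E'
from h import *
s=manip.state();print(s["tool_pos"],s["tool_rot"])
for n in("top","scene"):
    p,d=grab(n,n+"1");W=cloud(n,d)
    w=sel(W,(.575,-.012),.02,.112,.128)
    print(n,"cap",len(w),(np.round((np.percentile(w[:,:2],4,0)+np.percentile(w[:,:2],96,0))/2,4) if len(w)>5 else ""))
b=cv2.imread("pics/scene1.png")[150:310,200:400]
cv2.imwrite("pics/crop2.png",cv2.resize(b,(750,600),interpolation=cv2.INTER_CUBIC))
E
```

```text
[ 0.57346007 -0.00776999  0.23099477] [-4.71246050e-04  2.08751577e-02  9.99781857e-01  4.94113169e-04]
top cap 74 [ 0.5724 -0.0089]
scene cap 81 [ 0.5758 -0.0115]
```

View pics/crop2.png

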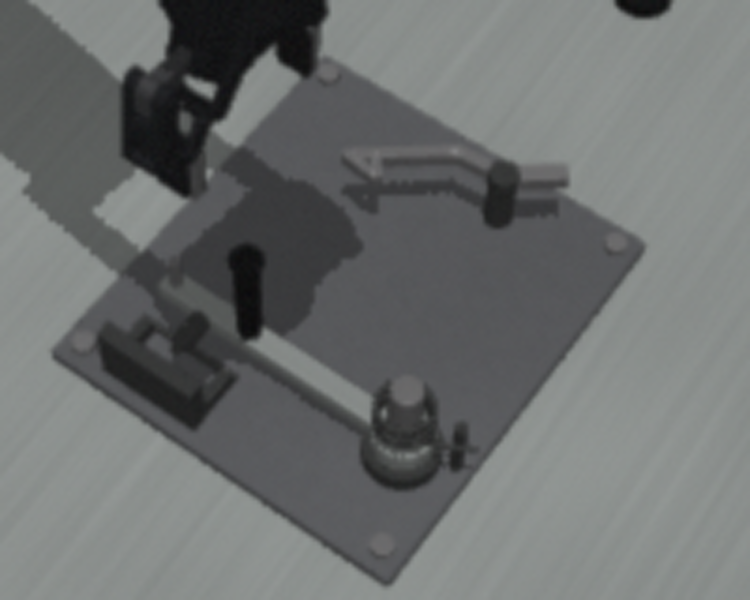

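The gripper hangs above the cap (post at about (247,290) in the crop) and the cradle and catch are clear. Next I descend and grip the post.

Request:
{"api": "servo_tool", "payload": {
  "motion": [1,0,-0.02,0.4,0,1,0,-0.02,0.8,0,1,0,-0.02,0.8,0]
}}

```text
time: 3.48
tool_pos: [0.5692, -0.0083, 0.1307]
tool_rot: [-0.005, 0.019, 1.0, 0.001]
contact_force: [-1.2, 0.2, -0.2]
gripper_width: 1.001
grasp_force: 0.0
```

Request:
{"api": "servo_tool", "payload": {
  "motion": [1,0,0,0.3,0,1,0,0,0.45,0,-1,0,0,0.45,0,-1,0,0,0.45,0,-1,0,0,0.45,0]
}}

```text
time: 4.1
tool_pos: [0.5744, -0.0106, 0.0831]
tool_rot: [0.001, 0.02, 1.0, -0.0]
contact_force: [0.0, -0.5, 0.0]
gripper_width: 0.379
grasp_force: 0.0
```

Request:
{"api": "servo_tool", "payload": {
  "motion": [-1,0,0,0,0,-1,0,0,0,0,-1,0,0,0,0]
}}

```text
time: 4.47
tool_pos: [0.5741, -0.0101, 0.0828]
tool_rot: [0.001, 0.02, 1.0, 0.0]
contact_force: [-0.9, 2.8, 5.4]
gripper_width: 0.198
grasp_force: 58.2
```

The post is gripped (opening about 17 mm). Now I draw it along the arc, with tool x pointing outward along the arm and tool y tangential.

Request:
{"api": "servo_tool", "payload": {
  "motion": [-1,-0.001,0.046,0,0.064,-1,-0.005,0.092,0,0.127,-1,-0.018,0.182,0,0.255,-1,-0.041,0.271,0,0.382,-1,-0.041,0.271,0,0.382]
}}

```text
time: 5.1
tool_pos: [0.5799, 0.0207, 0.0827]
tool_rot: [0.0, 0.169, 0.986, -0.002]
contact_force: [-4.4, -3.9, 7.3]
gripper_width: 0.201
grasp_force: 58.3
```

```bash
cat >> h.py <<'E'
def q(P=(.6839,-.0149),a=-.0436):
    s=manip.state();t=s["tool_pos"]; d=np.array([t[0]-P[0],t[1]-P[1]]); w=s["tool_rot"]
    th=np.arctan2(2*w[1]*w[2],2*w[1]**2-1) # heading of tool x
    return "q %.3f r %.4f toolq %.3f z %.4f"%(np.arctan2(d[1],-d[0])+a,np.hypot(*d),(np.pi-th)%(2*np.pi)+a,t[2]),np.round(s["contact_force"],1),np.round(s["ft_torque"],2),round(float(s["grasp_force"]),1),round(float(s["gripper_width"]),3)
E
python3 -c "
from h import *;print(q())"
```

```text
('q 0.287 r 0.1099 toolq 0.296 z 0.0827', array([-4.4, -3.9,  7.3]), array([-0.46,  0.48,  0.09]), 58.3, 0.201)
```

Request:
{"api": "servo_tool", "payload": {
  "motion": [-1,-0.005,0.092,0,0.127,-1,-0.018,0.182,0,0.255,-1,-0.041,0.271,0,0.382,-1,-0.072,0.357,0,0.509,-1,-0.072,0.357,0,0.509]
}}

```text
time: 5.72
tool_pos: [0.6019, 0.0582, 0.0827]
tool_rot: [-0.0, 0.362, 0.932, -0.002]
contact_force: [-7.6, -3.6, 9.3]
gripper_width: 0.2
grasp_force: 58.3
```

```bash
python3 -c "
from h import *;print(q())"
```

```text
('q 0.685 r 0.1098 toolq 0.696 z 0.0827', array([-7.6, -3.6,  9.3]), array([-0.46,  0.85,  0.18]), 58.3, 0.2)
```

Request:
{"api": "servo_tool", "payload": {
  "motion": [-1,-0.005,0.092,0,0.127,-1,-0.018,0.182,0,0.255,-1,-0.033,0.245,0,0.344,-1,-0.033,0.245,0,0.344]
}}

```text
time: 6.22
tool_pos: [0.6242, 0.0773, 0.0827]
tool_rot: [-0.0, 0.484, 0.875, -0.002]
contact_force: [-6.8, -3.7, 10.8]
gripper_width: 0.203
grasp_force: 58.5
```

```bash
python3 - <<'E'
from h import *;print(q())
for n in ("scene","top"):
    grab(n,n+"2")
b=cv2.imread("pics/scene2.png")[150:280,220:390];t=cv2.imread("pics/top2.png")[125:255,210:360]
cv2.imwrite("pics/crop3.png",np.hstack([cv2.resize(b,(420,321),interpolation=cv2.INTER_CUBIC),cv2.resize(t,(371,321),interpolation=cv2.INTER_CUBIC)]))
E
```

```text
('q 0.953 r 0.1098 toolq 0.967 z 0.0827', array([-6.8, -3.7, 10.8]), array([-0.42,  1.02,  0.14]), 58.5, 0.203)
```

View pics/crop3.png

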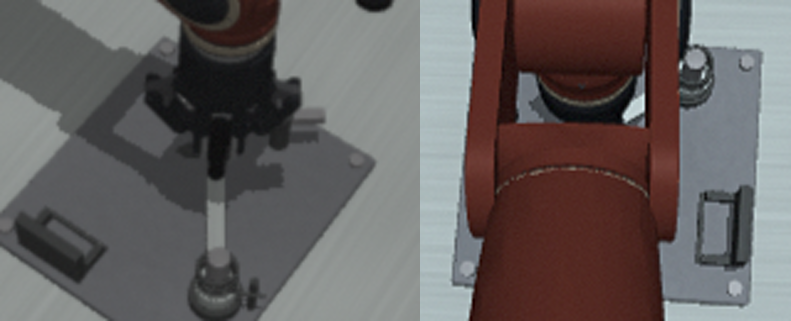

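The hook is hidden by the gripper, so I'll use force to judge the latch. I'll draw slightly further, then ease back in small steps.

Request:
{"api": "servo_tool", "payload": {
  "motion": [-1,0,0.028,0,0.038,-1,0,0.028,0,0.038,-1,0,0,0,0,-1,0,-0.018,0,-0.025,-1,0,-0.028,0,-0.038]
}}

```text
time: 6.95
tool_pos: [0.6211, 0.0751, 0.0827]
tool_rot: [-0.0, 0.471, 0.882, -0.002]
contact_force: [-7.9, -3.8, 9.4]
gripper_width: 0.203
grasp_force: 58.5
```

Request:
{"api": "servo_tool", "payload": {
  "motion": [-1,0,-0.005,0,-0.006,-1,0,-0.009,0,-0.013,-1,0,-0.009,0,-0.013]
}}

```text
time: 7.32
tool_pos: [0.6202, 0.0745, 0.0827]
tool_rot: [-0.0, 0.466, 0.885, -0.002]
contact_force: [-8.1, -4.0, 9.1]
gripper_width: 0.199
grasp_force: 58.5
```

```bash
python3 -c "
from h import *;print(q())"
```

```text
('q 0.908 r 0.1098 toolq 0.927 z 0.0827', array([-8.1, -4. ,  9.1]), array([-0.47,  1.01,  0.09]), 58.5, 0.199)
```

Request:
{"api": "servo_tool", "payload": {
  "motion": [-1,0,-0.005,0,-0.006,-1,0,-0.009,0,-0.013,-1,0,-0.014,0,-0.018,-1,0,-0.014,0,-0.018]
}}

```text
time: 7.82
tool_pos: [0.6191, 0.0738, 0.0827]
tool_rot: [-0.0, 0.46, 0.888, -0.002]
contact_force: [-5.3, -3.3, 9.0]
gripper_width: 0.198
grasp_force: 58.6
```

```bash
python3 -c "
from h import *;print(q())"
```

```text
('q 0.896 r 0.1098 toolq 0.912 z 0.0827', array([-5.3, -3.3,  9. ]), array([-0.39,  0.93,  0.05]), 58.6, 0.198)
```

The force is dropping with little movement, so the catch is taking the load. Continuing to ease.

Request:
{"api": "servo_tool", "payload": {
  "motion": [-1,0,-0.007,0,-0.006,-1,0,-0.014,0,-0.012,-1,0,-0.021,0,-0.018,-1,0,-0.021,0,-0.018]
}}

```text
time: 8.32
tool_pos: [0.619, 0.0737, 0.0827]
tool_rot: [0.002, 0.454, 0.891, 0.001]
contact_force: [2.4, 2.2, 5.7]
gripper_width: 0.2
grasp_force: 59.0
```

```bash
python3 -c "
from h import *;print(q())"
```

```text
('q 0.895 r 0.1098 toolq 0.899 z 0.0827', array([2.4, 2.2, 5.7]), array([ 0.27, -0.36, -0.02]), 59.0, 0.2)
```

The arm holds at q ≈ 0.895 with the force reversed, so the catch has it. Neutralising the load, then opening.

Request:
{"api": "servo_tool", "payload": {
  "motion": [-1,0,0.007,0,0,-1,0,0.007,0,0,-0.3,0,0.007,0,0,-0.1,0,0.007,0,0,0,0,0.007,0,0]
}}

```text
time: 8.95
tool_pos: [0.6175, 0.074, 0.0803]
tool_rot: [-0.001, 0.454, 0.891, -0.0]
contact_force: [0.6, 0.3, -0.8]
gripper_width: 0.501
grasp_force: 0.0
```

Request:
{"api": "servo_tool", "payload": {
  "motion": [0.3,0,0,0,0,0.3,0,0,0,0,0.3,0,0,-0.2,0,0.3,0,0,-0.5,0,0.3,0,0,-0.9,0]
}}

```text
time: 9.57
tool_pos: [0.6171, 0.074, 0.1888]
tool_rot: [-0.001, 0.454, 0.891, -0.001]
contact_force: [0.7, -0.6, 0.3]
gripper_width: 0.649
grasp_force: 0.0
```

```bash
python3 - <<'E'
from h import *;print(q())
p,d=grab("scene","scene3");W=cloud("scene",d)
w=sel(W,(.619,.074),.03,.112,.13);print(len(w),np.median(w,0) if len(w) else "")
E
```

```text
('q 0.883 r 0.1112 toolq 0.899 z 0.1888', array([ 0.7, -0.6,  0.3]), array([ 0.01, -0.12,  0.02]), 0.0, 0.649)
72 [0.62038586 0.07258294 0.12231686]
```

The cap is still at (0.620, 0.073), so the striker is armed. Moving to the test block.

Request:
{"api": "servo_tool", "payload": {
  "motion": [0.6,-0.21,-0.39,0,0,0.6,-0.42,-0.78,0,0]
}}

```text
time: 9.88
tool_pos: [0.5719, -0.0225, 0.1899]
tool_rot: [0.001, 0.453, 0.891, 0.0]
contact_force: [0.4, -1.1, -0.8]
gripper_width: 0.797
grasp_force: 0.0
```

Request:
{"api": "servo_tool", "payload": {
  "motion": [0.6,-0.21,-0.39,0,0,0.6,-0.42,-0.78,0,0]
}}

```text
time: 10.12
tool_pos: [0.5252, -0.1189, 0.1894]
tool_rot: [0.0, 0.454, 0.891, -0.0]
contact_force: [-0.1, -0.5, -0.6]
gripper_width: 0.796
grasp_force: 0.0
```

Request:
{"api": "servo_tool", "payload": {
  "motion": [0.6,-0.21,-0.39,0,0,0.6,-0.42,-0.78,0,0]
}}

```text
time: 10.38
tool_pos: [0.4791, -0.2148, 0.1895]
tool_rot: [0.0, 0.454, 0.891, -0.0]
contact_force: [1.2, 0.3, -0.3]
gripper_width: 0.801
grasp_force: 0.0
```

Request:
{"api": "servo_tool", "payload": {
  "motion": [0.6,-0.21,-0.39,0,0.2,0.6,-0.42,-0.78,0,0.4,0.6,-0.42,-0.78,0,0.6,0.6,-0.42,-0.78,0,0.74,0.6,-0.42,-0.78,0,0.74]
}}

```text
time: 11.0
tool_pos: [0.4338, -0.3094, 0.1893]
tool_rot: [0.0, 0.69, 0.724, -0.0]
contact_force: [0.3, 0.7, 0.1]
gripper_width: 0.801
grasp_force: 0.0
```

Request:
{"api": "servo_tool", "payload": {
  "motion": [0.6,0,0,0,0.2,0.6,0,0,0,0.4,0.6,0,0,0,0.6,0.6,0,0,0,0.747,0.6,0,0,0,0.747]
}}

```text
time: 11.62
tool_pos: [0.434, -0.309, 0.1893]
tool_rot: [0.0, 0.869, 0.495, 0.0]
contact_force: [-0.2, -0.0, 0.4]
gripper_width: 0.804
grasp_force: 0.0
```

```bash
python3 - <<'E'
from h import *
s=manip.state();print(s["time"],s["tool_pos"],s["tool_rot"],s["joint_pos"].round(2))
for n in("top","scene"):
    p,d=grab(n,n+"4");W=cloud(n,d)
    w=sel(W,(.619,.074),.03,.112,.13);print(n,"cap",len(w),np.median(w,0) if len(w) else "")
    w=sel(W,(.432,-.31),.04,.055,.07)[:,:2].astype(np.float32)
    if len(w)>20: print(cv2.minAreaRect(w*1000),len(w))
E
```

```text
11.625 [ 0.43403055 -0.30897695  0.18929808] [6.35539909e-05 8.69109261e-01 4.94620145e-01 2.92527559e-05] [-0.76 -0.14  1.87  0.    1.41 -0.22]
top cap 75 [0.61690729 0.07569628 0.12365603]
((430.3244323730469, -310.6654357910156), (12.248281478881836, 44.53288650512695), 59.01156997680664) 133
scene cap 72 [0.62051354 0.07171047 0.12253003]
((431.5516357421875, -312.50933837890625), (12.368602752685547, 45.581764221191406), 58.27848815917969) 138
```

The tool is aligned with the block, and the cap average from the cameras equals the gripped position, so the averaging works. Descending and gripping.

Request:
{"api": "servo_tool", "payload": {
  "motion": [0.6,0.01,-0.01,0.45,0,0.6,0.01,-0.01,0.9,0,0.6,0.01,-0.01,0.9,0]
}}

```text
time: 12.1
tool_pos: [0.4304, -0.3046, 0.0764]
tool_rot: [-0.005, 0.869, 0.494, -0.002]
contact_force: [-1.2, 0.2, -0.1]
gripper_width: 0.798
grasp_force: 0.0
```

Request:
{"api": "servo_tool", "payload": {
  "motion": [0.6,0,0,0.3,0,0.6,0,0,0.49,0,0.6,0,0,0.49,0,0,0,0,0.49,0,-1,0,0,0.49,0]
}}

```text
time: 12.72
tool_pos: [0.4351, -0.3091, 0.0255]
tool_rot: [0.002, 0.87, 0.493, 0.001]
contact_force: [-1.8, 1.5, 5.1]
gripper_width: 0.507
grasp_force: 61.7
```

Request:
{"api": "servo_tool", "payload": {
  "motion": [-1,0,0,0,0,-1,0,0,0,0,-1,0,0,0,0]
}}

```text
time: 13.1
tool_pos: [0.4351, -0.3091, 0.0254]
tool_rot: [0.002, 0.87, 0.493, 0.001]
contact_force: [-1.4, 0.2, 6.6]
gripper_width: 0.507
grasp_force: 61.6
```

The block is gripped at 43 mm opening. I'll lift it and fix the cradle from the pictures already taken.

Request:
{"api": "servo_tool", "payload": {
  "motion": [-1,0,0,-0.2,0,-1,0,0,-0.6,0,-1,0,0,-0.95,0,-1,0,0,-0.95,0]
}}

```text
time: 13.6
tool_pos: [0.4358, -0.3097, 0.1419]
tool_rot: [0.005, 0.87, 0.493, 0.002]
contact_force: [0.5, 0.0, -1.5]
gripper_width: 0.505
grasp_force: 61.4
```

```bash
python3 - <<'E'
from h import *
for n in("top","scene"):
    W=cloud(n,np.load(f"pics/{n}4.npy"))
    for z0,z1 in((.05,.066),(.022,.032)):
        w=sel(W,(.5425,-.055),.055,z0,z1)[:,:2].astype(np.float32)*1000
        vx,vy,x0,y0=cv2.fitLine(w,cv2.DIST_HUBER,0,.01,.01).ravel()
        r=cv2.minAreaRect(w);print(n,z0,len(w),np.round(r[0],1),np.round(r[1],1),round(r[2],1),"line",np.degrees(np.arctan2(vy,vx)).round(1),np.median(w,0).round(1))
    # plate orientation via screws-free edge fit: plate hist
    w=sel(W,(.6,.06),.25,.008,.016)[:,:2].astype(np.float32)*1000
    r=cv2.minAreaRect(w[(w[:,0]<720)&(w[:,0]>470)]);print("plate",np.round(r[0],1),np.round(r[1],1),r[2])
s=manip.state();print(s["time"],s["tool_pos"],s["contact_force"].round(1))
c=cv2.resize(cv2.imread("pics/top4.png")[185:260,290:390],(800,600),interpolation=cv2.INTER_CUBIC);cv2.imwrite("pics/crop4.png",c)
E
```

```text
top 0.05 178 [540.5 -63.8] [12.5 70.2] 87.5 line -2.8 [539.1 -63.6]
top 0.022 105 [540.7 -44.8] [29.7 68.7] 88.5 line -4.2 [527.7 -45.5]
plate [600.6  59.8] [279.9 249.9] 87.6532211303711
scene 0.05 193 [543.2 -66.2] [13.6 70.4] 87.2 line -2.0 [544.5 -67.2]
scene 0.022 118 [543.9 -52.5] [40.9 70.2] 87.6 line -10.5 [563.6 -52.5]
plate [601.2  57.9] [282.3 247.5] 87.97102355957031
13.6 [ 0.43584984 -0.30969329  0.14193869] [ 0.5  0.  -1.5]
```

View pics/crop4.png

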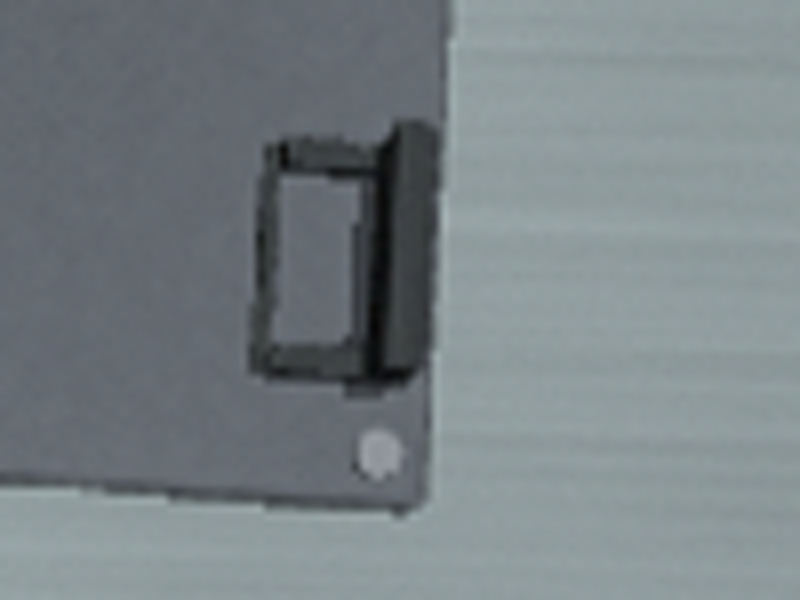

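The wall-top centre (0.542, -0.065) and plate centre (0.601, 0.059) match my rig pose to within 1 mm. The crop shows an empty pocket (about (315,260)) with the wall to its right. Moving the block over the cradle.

Request:
{"api": "servo_tool", "payload": {
  "motion": [-1,0.3,-0.05,0,0,-1,0.7,-0.11,0,0,-1,0.784,-0.123,0,0]
}}

```text
time: 13.98
tool_pos: [0.4688, -0.2167, 0.1349]
tool_rot: [-0.001, 0.869, 0.494, -0.0]
contact_force: [0.1, -0.2, -1.8]
gripper_width: 0.504
grasp_force: 61.4
```

Request:
{"api": "servo_tool", "payload": {
  "motion": [-1,0.4,-0.06,0,0,-1,0.784,-0.123,0,0]
}}

```text
time: 14.22
tool_pos: [0.5045, -0.1303, 0.1355]
tool_rot: [-0.0, 0.87, 0.493, -0.001]
contact_force: [-0.1, 0.0, -1.6]
gripper_width: 0.508
grasp_force: 61.4
```

Request:
{"api": "servo_tool", "payload": {
  "motion": [-1,0.4,-0.06,0,-0.2,-1,0.784,-0.123,0,-0.42,-1,0.784,-0.123,0,-0.631,-1,0.784,-0.123,0,-0.631,-1,0.784,-0.123,0,-0.631]
}}

```text
time: 14.85
tool_pos: [0.54, -0.0433, 0.1359]
tool_rot: [-0.0, 0.724, 0.69, -0.0]
contact_force: [-0.0, 0.2, -1.1]
gripper_width: 0.508
grasp_force: 61.4
```

```bash
python3 - <<'E'
from h import *
s=manip.state();w=s["tool_rot"];print(s["time"],s["tool_pos"],np.degrees(2*np.arctan2(w[2],w[1]))-90,s["contact_force"].round(1))
for n in("top","scene"):
    p,d=grab(n,n+"5");W=cloud(n,d)
    for r in models.regions_of(n,"test_block"):
        m=r["mask"]&(d>0);x=W[m];print(n,round(r["p"],2),np.round(r["pixel"]),m.sum(),np.median(x,0).round(3),np.percentile(x,5,0).round(3),np.percentile(x,95,0).round(3))
c=cv2.resize(cv2.imread("pics/scene5.png")[170:290,200:360],(800,600),interpolation=cv2.INTER_CUBIC);cv2.imwrite("pics/crop5.png",c)
E
```

```text
14.85 [ 0.5399758  -0.04326536  0.13587415] -2.692141430210441 [-0.   0.2 -1.1]
top 0.51 [434. 230.] 285 [ 0.519 -0.274  0.04 ] [ 0.507 -0.301  0.001] [ 0.535 -0.259  0.064]
scene 0.8 [240. 218.] 389 [ 0.541 -0.055  0.149] [ 0.516 -0.057  0.012] [ 0.563 -0.013  0.174]
scene 0.7 [168. 324.] 469 [ 0.528 -0.285  0.039] [ 0.511 -0.304  0.001] [ 0.54  -0.264  0.063]
```

View pics/crop5.png

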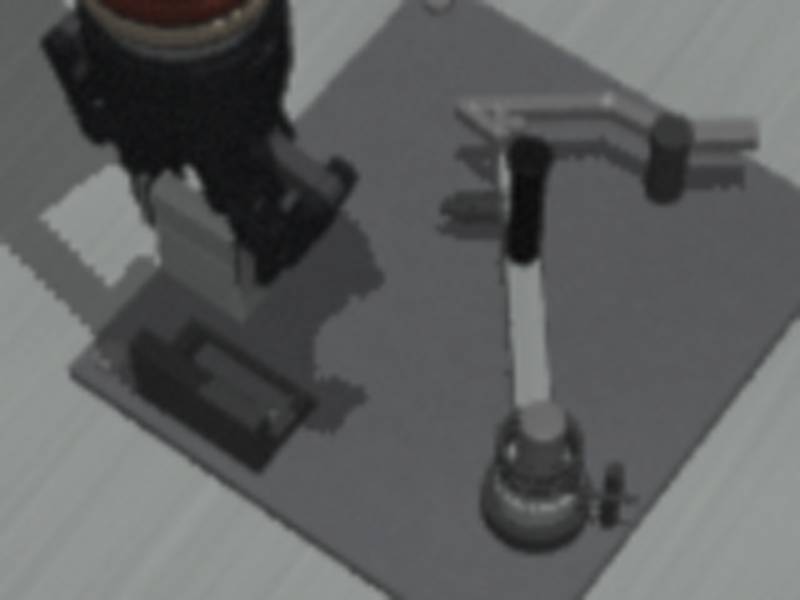

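The scene view shows the pin hooked by the catch (at (495,120)) and the block over the pocket with its plain face towards the wall side. Trimming by 3 mm and going down.

Request:
{"api": "servo_tool", "payload": {
  "motion": [-1,-0.011,0.023,0.2,0,-1,-0.011,0.023,0.35,0,-1,-0.011,0.023,0.35,0,-1,-0.011,0.023,0.35,0]
}}

```text
time: 15.55
tool_pos: [0.5434, -0.0442, 0.0949]
tool_rot: [0.0, 0.722, 0.691, 0.0]
contact_force: [0.7, -0.2, -0.9]
gripper_width: 0.506
grasp_force: 61.4
```

```bash
python3 - <<'E'
from h import *
s=manip.state();w=s["tool_rot"];print(s["time"],s["tool_pos"],np.degrees(2*np.arctan2(w[2],w[1]))-90,s["contact_force"].round(1))
p,d=grab("scene","scene6");W=cloud("scene",d)
x=sel(W,(.5427,-.053),.03,.08,.128);x=x[(x[:,1]<-.045)];print(len(x),np.median(x,0).round(4),np.percentile(x,[5,95],axis=0).round(4))
x=x[x[:,2]<.120];print(cv2.fitLine((x[:,:2]).astype(np.float32),cv2.DIST_HUBER,0,.01,.01).ravel())
E
```

```text
15.55 [ 0.54336115 -0.04416112  0.09491871] -2.5166736742531697 [ 0.7 -0.2 -0.9]
216 [ 0.5457 -0.0557  0.106 ] [[ 0.5207 -0.0574  0.0824]
 [ 0.5706 -0.0535  0.1264]]
[ 0.9986376  -0.05218152  0.5400118  -0.05550525]
```

Request:
{"api": "servo_tool", "payload": {
  "motion": [-1,-0.006,-0.004,0.12,0,-1,-0.006,-0.004,0.24,0,-1,-0.006,-0.004,0.36,0,-1,-0.006,-0.004,0.42,0,-1,-0.006,-0.004,0.42,0]
}}

```text
time: 16.23
tool_pos: [0.5419, -0.0446, 0.043]
tool_rot: [-0.001, 0.722, 0.692, -0.001]
contact_force: [0.3, -0.8, -2.1]
gripper_width: 0.507
grasp_force: 61.4
```

Request:
{"api": "servo_tool", "payload": {
  "motion": [-1,0,0,0.02,0,-1,0,0,0.035,0,-1,0,0,0.035,0]
}}

```text
time: 16.6
tool_pos: [0.5427, -0.0448, 0.0401]
tool_rot: [0.0, 0.722, 0.691, 0.0]
contact_force: [-1.5, -0.5, -1.2]
gripper_width: 0.504
grasp_force: 61.4
```

Request:
{"api": "servo_tool", "payload": {
  "motion": [-1,0,0,0.01,0,-1,0,0,0.015,0,-1,0,0,0.015,0]
}}

```text
time: 16.98
tool_pos: [0.5426, -0.0447, 0.0381]
tool_rot: [-0.0, 0.722, 0.691, -0.0]
contact_force: [0.4, 0.2, -1.7]
gripper_width: 0.506
grasp_force: 61.4
```

Request:
{"api": "servo_tool", "payload": {
  "motion": [-1,0,0,0.006,0,-1,0,0,0.012,0,-1,0,0,0.012,0]
}}

```text
time: 17.35
tool_pos: [0.5427, -0.0448, 0.0374]
tool_rot: [-0.0, 0.722, 0.692, -0.0]
contact_force: [-3.9, 1.2, 6.2]
gripper_width: 0.505
grasp_force: 62.1
```

Contact came exactly at floor height. Opening gently and withdrawing straight up.

Request:
{"api": "servo_tool", "payload": {
  "motion": [0.1,0,0,0,0,0.2,0,0,0,0,0.4,0,0,0,0,0.4,0,0,0,0]
}}

```text
time: 17.85
tool_pos: [0.5426, -0.0447, 0.0366]
tool_rot: [-0.0, 0.722, 0.691, 0.0]
contact_force: [0.4, -0.1, 0.5]
gripper_width: 0.7
grasp_force: 0.0
```

Request:
{"api": "servo_tool", "payload": {
  "motion": [0.4,0,0,-0.1,0,0.4,0,0,-0.3,0,0.4,0,0,-0.6,0,0.4,0,0,-0.95,0,0.4,0,0,-0.95,0]
}}

```text
time: 18.48
tool_pos: [0.5457, -0.0454, 0.1565]
tool_rot: [0.004, 0.722, 0.692, 0.003]
contact_force: [-0.2, -0.5, 0.7]
gripper_width: 0.699
grasp_force: 0.0
```

Request:
{"api": "servo_tool", "payload": {
  "motion": [0.4,-0.2,0,-0.4,0,0.4,-0.7,0,-0.6,0,0.4,-1,0,-0.6,0,0.4,-1,0,-0.6,0]
}}

```text
time: 18.98
tool_pos: [0.5369, -0.1667, 0.2226]
tool_rot: [-0.0, 0.724, 0.69, -0.0]
contact_force: [-0.6, -0.3, 0.0]
gripper_width: 0.702
grasp_force: 0.0
```

```bash
python3 - <<'E'
from h import *
s=manip.state();print(s["time"],s["tool_pos"])
for n in("top","scene"):
    p,d=grab(n,n+"7");W=cloud(n,d)
    w=sel(W,(.619,.074),.03,.112,.13);print(n,"cap",len(w),np.median(w,0).round(4))
    w=sel(W,(.5427,-.045),.04,.066,.085)
    r=cv2.minAreaRect(w[:,:2].astype(np.float32)*1000);print(r,len(w),"ztop",np.median(w[:,2]).round(4))
a=cv2.imread("pics/scene7.png")[170:290,200:360];b=cv2.imread("pics/top7.png")[130:250,220:360]
cv2.imwrite("pics/crop6.png",np.hstack([cv2.resize(a,(400,300),interpolation=2),cv2.resize(b,(350,300),interpolation=2)]))
E
```

```text
18.975 [ 0.53693029 -0.16671619  0.22259979]
top cap 74 [0.6172 0.0757 0.1239]
((542.0120849609375, -48.890750885009766), (12.155274391174316, 43.23482894897461), 86.57081604003906) 118 ztop 0.0743
scene cap 73 [0.6211 0.0712 0.122 ]
((543.9322509765625, -50.9156494140625), (13.885831832885742, 45.028587341308594), 88.09661102294922) 130 ztop 0.0732
```

View pics/crop6.png

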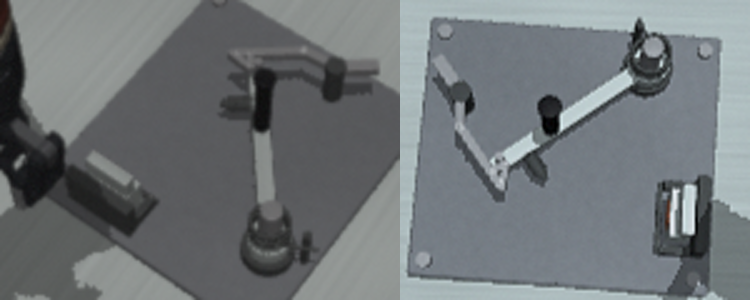

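The block's top is at 74 mm, which puts it on the cradle floor, and it lines up with the rig. The copper face shows on the striker side (top crop (668,215)). The pin is still hooked (500,170), so I'm handing in.

```bash
python3 -c "
from plant import job_done;print(job_done())"
```

```text
the job is handed in; nothing more can be done
None
```

The striker is armed on its catch, the aluminium test block stands on the cradle floor with its copper face to the striker, and I've handed the job in at about 19 s of the 58 s allowed (no verdict was shown).

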